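Stow the block plane and hold the tool chest's lid open

ROBOT

A 7-joint arm with a two-finger parallel gripper is mounted at the origin on the work surface. World frame = base frame: x ahead of the robot, y to its left, z up, the work surface at z = 0. Lengths are in m, angles in rad, forces in N, time in s.
With the tool pointing down it reaches from about 0.425 to 0.925 m from the base axis. Payload 6.8 kg.
Tool frame: the origin (TCP) lies on the centre line of the jaws, within the pads' length; the fingertips stand 25 mm ahead of it and the grasp point (between the pads) lies 6 mm ahead of it (bot.tcp_to_tips is the distance from the TCP to the fingertips, in m); z points along the fingers, y is the direction in which the jaws open and shut (so a half turn about z gives the same grasp; the last joint's range is limited). The gripper opens to 85 mm and grips with 20 to 120 N. Pads are 22 mm wide; open, the fingers measure 114 mm over their backs; the gripper's body (76 mm by 85 mm) begins 54 mm behind the grasp point. The pads swing forward as they close: fully open they stand 13 mm farther back than shut.
Start: joints at [-0.108, 0.477, 0.022, 1.555, -0.011, 1.109, -0.083], TCP at [0.675, 0, 0.229] pointing down, gripper open.
Joint ranges: [-2.96, 2.96], [-0.34, 2.1], [-1.41, 1.46], [0.24, 2.44], [-1.37, 4.51], [0.17, 1.92], [-2.96, 2.96]. Speed limits (rad/s): [2.39, 2.39, 3.14, 3.14, 3.14, 3.14, 3.14].

INTERFACE

Orientations are given as a unit quaternion [x, y, z, w].
In Python, from cell import bot gives the robot as it stands.
- The arm moves only by the tool jog_arm, never from a script. Its argument "moves" is a list of rows, each a list of 7 numbers: the shift along the tool's x, y, z in cm, then the turn, a rotation vector about the tool's x, y, z in degrees, then the opening, from 0 (shut) to 1 (fully open). A call has 1 to 5 rows; each row is the pose to reach, as a shift and turn from the pose commanded when the call began, along the tool's axes at that moment; what a row does not reach only later rows make up. A row lasts 1/12 s, in which the tool goes at most 41.7 mm and 7.16 degrees, less where a joint would pass 70% of its speed; a pose out of reach is approached as far as the arm can. A call with a gripper value outside its range is refused whole. The fingers move at their own pace and stop on an object; the grip force is fixed at half the most. Time passes only in rows, so rows that repeat a pose let the fingers close. It gives the time, the measured TCP pose, the force and the opening at its end, in the units of the state.
- bot.get_obs(): the state, without advancing time (a new reading comes with each control period).
- bot.grab_frame(name): name is "scene" or "side" or "wrist"; returns a dict with "image" (400x640x3 uint8, blue, green, red), "K" (3x3 intrinsics, pixels), "R" (3x3) and "t" (3): a world point X has camera coordinates R X + t. Camera axes: x right, y down, z forward; pixel columns grow to the right and rows downward; lengths in m; the calibration is good to about 2 mm. A picture is of the moment at which its call begins. There is no depth.
- bot.hand_in(): hands the job in, once; it reports no verdict.
The state is a dict: "t": time; "joint_pos": joint angles; "dq": joint speeds; "joint_torque": joint torques, N m; "eef_pos": TCP position; "orientation": TCP orientation; "wrist_force": force on the tool from outside, world axes, zero at the start; "moment": the same for the moment, N m; "width": finger opening in m.
Only numpy, scipy, OpenCV 4.12 (cv2) and the standard library are available. Lean on these libraries where they do the work, as an engineer would, in place of code of your own. Each camera call takes 0.05 s, during which the arm holds its last target. There are 200 camera calls.

TASK

Pack up the red tool chest: lay the little block plane in its open drawer, let go of it and slide the drawer fully shut; only then lift the lid and hold it half open, at 45 degrees, so that a workmate can reach the tray. The lid falls shut by itself, so finish still holding it, steady at that angle. Leave the tape measure, the jar and the screwdriver where they are.

Things in the scene. Friction and masses are not known exactly. Their poses are not given: they have to be found in the camera images.
- chest: red metal tool chest, fixed to the bench, 170 deep (x) x 240 wide (y) x 120 high with the lid shut. Origin: centre of its underside, on the bench. Its -x side is the front (towards the robot, turned by its yaw), +x the back, z up. A lidded tray (rim at z 112 mm) sits over one drawer (opening below z 60).
- drawer (a joint): how far the drawer is pulled out of the chest's front, along the chest's -x: 0 = fully shut, 0.14 m = stop. It starts 0.12 to 0.135 out. Slides with about 1.5 N of friction and stays where it is left.
- drawer_floor (a point): point on the drawer's inner floor (12 mm above the bench), 58 behind the outer face of its front panel, midway across; moves with the drawer; chest axes. Inside: from 50 in front of it (-x) to 97 behind, 107 to either side. Walls 4 thick, tops 46 above the bench; front panel 8 thick, 230 wide, 7 to 57 above the bench. The part out of the chest is open above; up to 46 mm tall passes under the tray.
- drawer_pull (a point): middle of the drawer's pull: a round aluminium bar 10 mm thick, 90 long across the chest (y), its centre 30 mm in front of the front panel and 40 mm above the bench; moves with the drawer. Pushing it (or the front panel) along the chest's +x shuts the drawer.
- lid (a joint): opening angle of the red lid: 0 = shut, 0.785 rad = 45 degrees, about 1.57 = upright. Hinged along the chest's upper back edge; the front edge rises. No friction to speak of: it falls shut when let go. Mass about 0.45 kg.
- lid_hinge (a point): middle of the hinge line at the top of the chest's back, 85 mm behind the chest's origin and 112 mm above the bench; fixed to the chest; the hinge line runs along the chest's y.
- lid_handle (a point): middle of the lid's handle, moving with it: a round aluminium bar 10 mm thick, 130 long along the chest's y on two end posts near the lid's front edge. Lid shut: bar centre 160 mm in front of the hinge line (-x) and 45 above it (157 above the bench), 37 above the lid's face. The bar may roll between the fingers. Lid 8 thick, front edge 174 mm from the hinge.
- plane: small steel block plane, 84 long (x) x 36 wide (y) x about 42 high, 0.25 to 0.5 kg, standing on its sole. Origin: centre of the sole's underside; x points to the toe with the brass knob. In the middle 54 mm of its length it has flat upright cheeks 36 mm apart, up to 30 mm high, good to grip. Dark wooden cap on top.
- tape: yellow and black tape measure standing upright, 62 x 36 x 60 high. Bystander. Origin: centre of its underside.
- jar: milky clear plastic jar of wooden balls with a white cap, 84 across, 126 high. Bystander. Origin: centre of its underside.
- screwdriver: screwdriver with a red handle, about 200 mm long, lying on the bench along its x. Bystander.

How it is judged:
On the way, in this order (a step that is already met when the one before it is completed fails the run):
1. the plane lies in the drawer, let go, with the drawer still open and the lid shut (x of plane in the frame of drawer_floor between -0.055 and 0.1 m and y of plane in the frame of drawer_floor between -0.107 and 0.107 m and z of plane in the frame of drawer_floor between -0.01 and 0.03 m and contact force between the fingers and plane below 0.3 N and linear speed of plane below 0.03 m/s and value of joint drawer above 0.05 m and value of joint lid below 0.1 rad), for 0.2 s.
2. the drawer is shut with the plane in it, before the lid is lifted (x of plane in the frame of drawer_floor between -0.055 and 0.1 m and y of plane in the frame of drawer_floor between -0.107 and 0.107 m and z of plane in the frame of drawer_floor between -0.01 and 0.03 m and value of joint drawer below 0.008 m and value of joint lid below 0.1 rad), for 0.2 s.
At the end, for the whole second after the job is handed in: the plane lies in the drawer, the drawer is shut to within 8 mm, and the robot alone holds the lid still at 45 degrees, give or take 7 degrees (0.66 to 0.91 rad), touching it with more than 0.5 N; the three bystanders are within 30 mm of where they began (x of plane in the frame of drawer_floor between -0.055 and 0.1 m and y of plane in the frame of drawer_floor between -0.107 and 0.107 m and z of plane in the frame of drawer_floor between -0.01 and 0.03 m and value of joint drawer below 0.008 m and value of joint lid between 0.66 and 0.91 rad and velocity of joint lid between -0.1 and 0.1 rad/s and contact force between any of the fingers, the arm and chest above 0.5 N and linear speed of plane below 0.03 m/s and distance of each of tape, jar, screwdriver from where it was at the start of the episode below 0.03 m); the arm keeps its last pose, push and grip.
It fails at once if the tape measure is disturbed (moved over 30 mm) (distance of tape from where it was at the start of the episode above 0.03 m).
It fails at once if the jar of balls is disturbed (moved over 30 mm) (distance of jar from where it was at the start of the episode above 0.03 m).
It fails at once if the screwdriver is disturbed (moved over 30 mm) (distance of screwdriver from where it was at the start of the episode above 0.03 m).
It fails at once if the lid is flung open past 70 degrees (value of joint lid above 1.22 rad).
It also fails if it takes over 72 s, if anything falls off the work surface, if the arm or the gripper's body presses on something with over 40 N, if the wrist force passes 120 N, or if a joint passes its speed limit or range.

## Working session

There is one attempt and no reset: what is moved stays moved. The work goes in short steps, Python scripts to look and compute and a tool call to move; the robot and the scene stay as the last step left them, time stands still between calls to the robot, and variables do not carry over. Pictures are saved under pics/ and viewed, about 8 in all and at most 12, crops included, and the job is handed in when it is done.

Besides the shell and the picture viewer there is one more tool, called after "Request:" as name([rows], argument=value, ...), one row to a line, values as JSON. jog_arm: Moves the arm, as the interface text tells. Its arguments: {"type":"object","properties":{"moves":{"type":"array","items":{"type":"array","items":{"type":"number"}}}},"required":["moves"]}

```bash
mkdir -p pics; ls; python3 - <<'E'
from cell import bot
import cv2,numpy as np
for n in ["scene","side"]:
    f=bot.grab_frame(n); cv2.imwrite(f"pics/{n}0.png",f["image"]); np.savez(f"pics/{n}0.npz",**f)
    print(n,f["K"].tolist(),f["R"].round(4).tolist(),f["t"].round(4).tolist())
o=bot.get_obs(); print(o)
E
```

```text
pics
scene [[456.0846593638315, 0.0, 320.5035023981062], [0.0, 456.0846593638315, 190.87221030077762], [0.0, 0.0, 1.0]] [[-0.9998, -0.0152, -0.0083], [-0.0036, 0.6504, -0.7596], [0.017, -0.7595, -0.6503]] [0.6211, 0.0853, 1.5773]
side [[417.1368853386578, 0.0, 325.5199447500548], [0.0, 417.1368853386578, 202.66483835346116], [0.0, 0.0, 1.0]] [[-0.7023, -0.7118, -0.0154], [-0.3961, 0.4086, -0.8223], [0.5916, -0.5713, -0.5689]] [0.443, 0.3433, 1.1]
{'t': 0.1, 'joint_pos': array([-0.10809154,  0.47771181,  0.02231534,  1.55631236, -0.01153417,
        1.10932606, -0.08309888]), 'dq': array([-0.00082523, -0.00155647,  0.00124531, -0.00373843,  0.00032669,
       -0.00169247, -0.00031925]), 'joint_torque': array([ 5.69385389e-03, -5.97765398e+01,  1.61440808e+00, -2.81952703e+01,
        1.29656185e-02,  5.02699884e-03, -1.13572563e-05]), 'eef_pos': array([6.74473224e-01, 1.13013712e-05, 2.28443169e-01]), 'orientation': array([ 7.07098725e-01,  7.07114367e-01, -6.02472541e-04, -5.49436061e-04]), 'wrist_force': array([0.59203276, 0.2139409 , 0.75027523]), 'moment': array([-0.00922219, -0.01109239,  0.00322084]), 'width': 0.08533692094813262}
```

View pics/scene0.png

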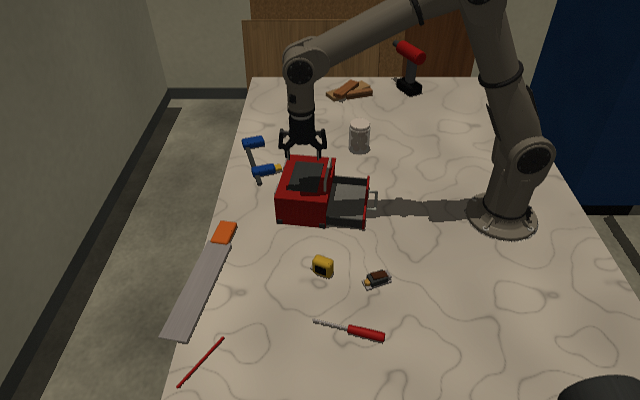

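View pics/side0.png

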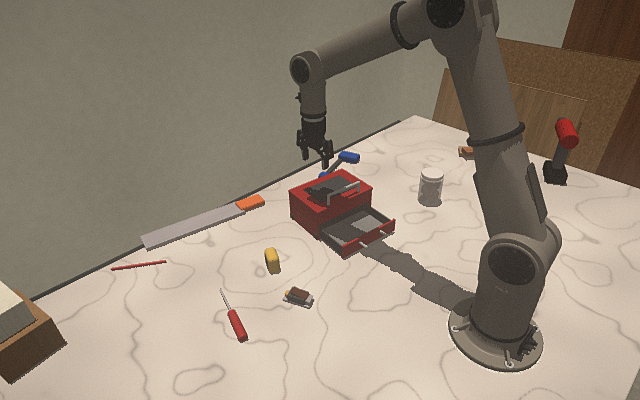

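The scene view shows the chest at about (305,190), with its drawer out toward (370,200), the plane at (377,279), the tape at (322,266), the screwdriver at (350,330) and the jar at (359,136). The side view agrees. Next I'll enlarge both to pick pixels.

```bash
python3 - <<'E'
import cv2,numpy as np
a=cv2.imread("pics/scene0.png")[145:300,265:400]; b=cv2.imread("pics/side0.png")[160:310,260:400]
a=cv2.resize(a,None,fx=2.9,fy=2.9,interpolation=3);b=cv2.resize(b,None,fx=2.9,fy=2.9,interpolation=3)
c=np.zeros((max(len(a),len(b)),a.shape[1]+b.shape[1],3),np.uint8);c[:len(a),:a.shape[1]]=a;c[:len(b),a.shape[1]:]=b
print(c.shape,a.shape);cv2.imwrite("pics/crop0.png",c)
E
```

```text
(450, 798, 3) (450, 392, 3)
```

View pics/crop0.png

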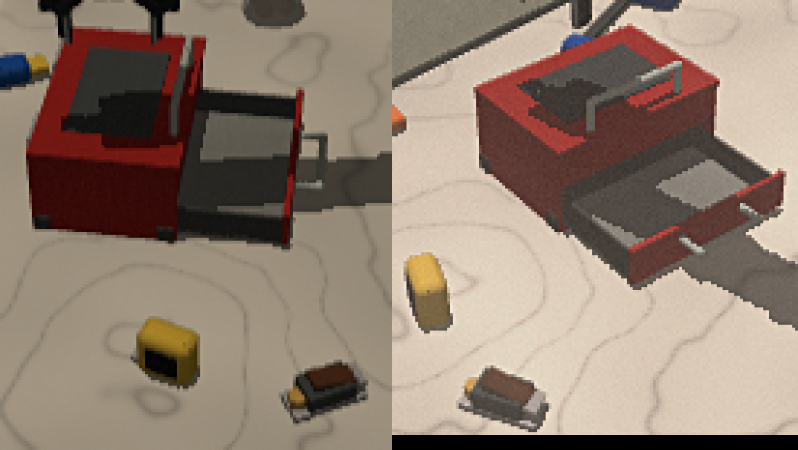

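```bash
cat > h.py <<'E'
import numpy as np,cv2
from scipy.optimize import least_squares
def proj(f,X):
    p=np.asarray(X)@f["R"].T+f["t"]; p=p@f["K"].T; return p[:,:2]/p[:,2:]
def place(x,y,yaw,P):
    c,s=np.cos(yaw),np.sin(yaw);P=np.asarray(P,float)
    return np.c_[x+c*P[:,0]-s*P[:,1],y+s*P[:,0]+c*P[:,1],P[:,2]]
E
python3 - <<'E'
from h import *
F={n:np.load(f"pics/{n}0.npz") for n in("scene","side")}
F={n:{k:v[k] for k in("K","R","t")} for n,v in F.items()}
px={"scene":lambda u,v:(265+u/2.9,145+v/2.9),"side":lambda u,v:(260+(u-392)/2.9,160+v/2.9)}
# cam,u,v, P, moves with drawer
C=[("scene",183,165,-89,120,120,0),("scene",27,153,85,120,120,0),("scene",205,40,-89,-120,120,0),("scene",72,28,85,-120,120,0),("scene",175,242,-85,120,0,0),("scene",33,227,85,120,0,0),
("scene",290,247,0,115,7,1),("scene",293,178,0,115,57,1),("scene",302,90,0,-115,57,1),
("side",476,88,85,120,120,0),("side",632,27,85,-120,120,0),("side",719,84,-89,-120,120,0),("side",560,152,-89,120,120,0),("side",565,230,-85,120,0,0),
("side",630,250,0,115,57,1),("side",637,287,0,115,7,1),("side",783,172,0,-115,57,1),("side",783,210,0,-115,7,1)]
def res(q,C,full=False):
    r=[]
    for n,u,v,X,Y,Z,d in C:
        P=np.array([[X/1e3-(q[3] if d else 0),Y/1e3,Z/1e3]])
        r+=list(proj(F[n],place(q[0],q[1],q[2],P))[0]-px[n](u,v))
    return np.array(r)
s=least_squares(res,[.68,0,0,.2],args=(C,),loss="soft_l1")
print("chest",s.x.round(4),"panel outer x=-",s.x[3]);print(res(s.x,C).reshape(-1,2).round(1).tolist())
P=[("scene",290,420,42,18,0,0),("scene",368,395,-42,18,0,0),("scene",283,398,42,-18,0,0),
("side",459,408,42,18,0,0),("side",541,430,-42,18,0,0),("side",549,403,-42,-18,0,0)]
s2=least_squares(lambda q:res(np.r_[q,0],P),[.5,.3,0]);print("plane",s2.x.round(4),np.degrees(s2.x[2]));print(res(np.r_[s2.x,0],P).reshape(-1,2).round(1).tolist())
E
```

```text
chest [ 0.6695 -0.0651 -0.1302  0.2126] panel outer x=- 0.21260163024068038
[[-0.6, -0.2], [0.0, -1.0], [0.7, -1.3], [-0.9, -1.0], [0.9, -0.4], [0.6, -0.1], [-0.7, -1.0], [-0.9, 12.1], [0.5, -1.1], [-0.4, 0.2], [-1.0, -0.3], [0.2, -0.5], [0.0, 1.1], [-1.5, 2.1], [1.1, 1.3], [-1.5, 0.4], [0.9, 0.7], [-0.3, -0.9]]
plane [0.4501 0.2859 0.4437] 25.424525807569825
[[1.7, 0.2], [-0.6, -0.8], [-1.7, -1.1], [-0.0, 0.6], [-1.2, 0.4], [0.7, 0.6]]
```

```bash
cat >> h.py <<'E'
from scipy.spatial.transform import Rotation as Ro
CH=(0.6695,-0.0651,-0.1302)
def chest(p): return place(*CH,[p])[0]
def down(jaw):  # tool pointing down, jaw axis at yaw
    c,s=np.cos(jaw),np.sin(jaw); y=np.array([c,s,0]);z=np.array([0,0,-1.]);return Ro.from_matrix(np.c_[np.cross(y,z),y,z])
def delta(o,p,R):
    Q=Ro.from_quat(o["orientation"])
    return (Q.inv().apply(np.array(p)-o["eef_pos"])*100).round(2).tolist(),np.degrees((Q.inv()*R).as_rotvec()).round(1).tolist()
def ray(f,u,v,z):
    C=-f["R"].T@f["t"];d=f["R"].T@np.linalg.solve(f["K"],[u,v,1.]);return (C+d*(z-C[2])/d[2]).round(3)
E
python3 - <<'E'
from h import *
from cell import bot
f=bot.grab_frame("scene");o=bot.get_obs()
print("tape base edge",[ray(f,265+u/2.9,145+v/2.9,0) for u,v in((137,368),(196,385))],"plane check",ray(f,377,281,.02),"jar",ray(f,359,150,0),"tcp_to_tips",bot.tcp_to_tips)
print(delta(o,[.45,.286,.2],down(np.radians(25.4-90))))
E
```

```text
tape base edge [array([0.643, 0.254, 0.   ]), array([0.581, 0.276, 0.   ])] plane check [0.45  0.303 0.02 ] jar [ 0.468 -0.388  0.   ] tcp_to_tips 0.025
([28.6, -22.45, 2.88], [-0.1, 0.1, 64.6])
```

Request:
jog_arm([
  [14,-11,1.4,0,0,32,1],
  [14,-11,1.4,0,0,32,1],
  [14,-11,1.4,0,0,32,1],
  [14,-11,1.4,0,0,32,1],
  [14,-11,1.4,0,0,32,1],
])

```text
t: 0.57
eef_pos: [0.5605, 0.1463, 0.2144]
orientation: [0.874, 0.485, -0.001, -0.002]
wrist_force: [-0.4, 1.3, -0.3]
width: 0.0856
```

```bash
python3 - <<'E'
from h import *
from cell import bot
o=bot.get_obs();print(o["t"],o["eef_pos"],delta(o,[.45,.286,.2],down(np.radians(25.4-90))))
E
```

```text
0.5667 [0.56046733 0.14625927 0.21441265] ([6.02, -16.76, 1.51], [-0.2, 0.1, 32.7])
```

Request:
jog_arm([
  [6,-16.8,1.5,0,0,32.7,1],
  [6,-16.8,1.5,0,0,32.7,1],
  [6,-16.8,1.5,0,0,32.7,1],
  [6,-16.8,1.5,0,0,32.7,1],
  [6,-16.8,1.5,0,0,32.7,1],
])

```text
t: 0.98
eef_pos: [0.4512, 0.283, 0.1999]
orientation: [0.976, 0.218, -0.001, -0.0]
wrist_force: [0.3, -0.3, -0.1]
width: 0.0856
```

```bash
python3 - <<'E'
from h import *
from cell import bot
f=bot.grab_frame("wrist");o=bot.get_obs();print(o["eef_pos"],delta(o,[.45,.286,.2],down(np.radians(25.4-90))))
np.savez("pics/w1.npz",**f);im=f["image"].copy()
for c in place(.4501,.2859,.4437,[[42,18,0],[-42,18,0],[-42,-18,0],[42,-18,0]])if 0 else place(.4501,.2859,.4437,np.array([[42,18,0],[-42,18,0],[-42,-18,0],[42,-18,0]])/1e3):
    u=proj(f,[c])[0];cv2.circle(im,(int(u[0]),int(u[1])),3,(0,255,0),1);print(u)
cv2.imwrite("pics/w1.png",im)
E
```

```text
[0.44826249 0.28686038 0.19945921] ([0.12, 0.15, -0.05], [-0.2, 0.1, -0.4])
[295.49588243 135.58001732]
[297.16311717 213.55635187]
[330.02093164 213.4265314 ]
[330.53510678 135.41589246]
```

View pics/w1.png

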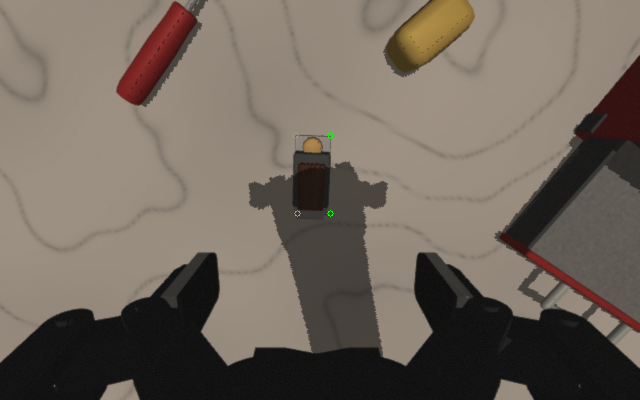

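The wrist view shows the plane right inside my predicted sole corners, (295,135) to (330,213). I'll descend and grip.

Request:
jog_arm([
  [0.1,0.1,4,0,0,0,1],
  [0.1,0.1,8,0,0,0,1],
  [0.1,0.1,12,0,0,0,1],
  [0.1,0.1,15,0,0,0,1],
  [0.1,0.1,17,0,0,0,1],
])

```text
t: 1.45
eef_pos: [0.4541, 0.2781, 0.0271]
orientation: [0.976, 0.219, -0.002, 0.001]
wrist_force: [0.4, 0.3, 1.1]
width: 0.085
```

Request:
jog_arm([
  [0,0,0,0,0,0,0.2],
  [0,0,0,0,0,0,0.2],
  [0,0,0,0,0,0,0.2],
  [0,0,0,0,0,0,0.2],
  [0,0,0,0,0,0,0.2],
])

```text
t: 1.87
eef_pos: [0.4568, 0.2819, 0.0325]
orientation: [0.976, 0.22, 0.002, -0.002]
wrist_force: [-0.2, 0.0, 7.1]
width: 0.0256
```

```bash
python3 - <<'E'
from h import *
from cell import bot
f=bot.grab_frame("wrist");g=bot.grab_frame("side");o=bot.get_obs();print(o["t"],o["eef_pos"],o["width"],o["wrist_force"],delta(o,[.45,.286,.029],down(np.radians(25.4-90))))
a=cv2.resize(g["image"][260:330,260:340],None,fx=5,fy=5,interpolation=3); b=f["image"][:400,160:480]
c=np.zeros((400,720,3),np.uint8);c[:350,:400]=a;c[:,400:]=b;cv2.imwrite("pics/g1.png",c)
E
```

```text
1.9667 [0.45684605 0.28183558 0.03279397] 0.022507533335143548 [-2.50407062  3.60927032 10.53444651] ([-0.44, -0.67, 0.38], [-0.1, -0.3, -0.1])
```

View pics/g1.png

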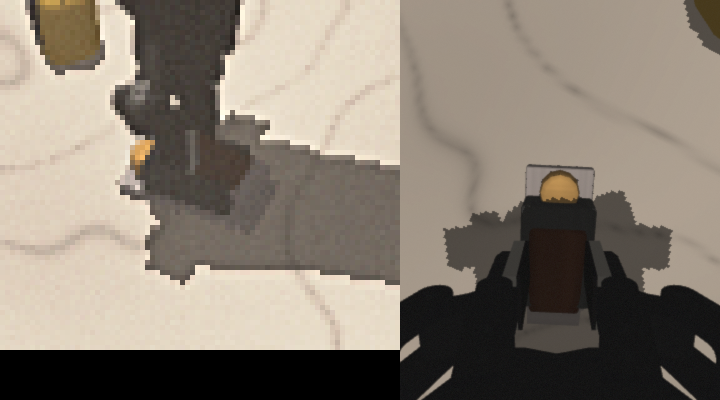

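The pads sit on both cheeks of the plane, but the width reads 23 mm and the tips press on the bench with about 10 N. I'll lift a little and check the hold.

Request:
jog_arm([
  [0,0,-0.5,0,0,0,0.2],
  [0,0,-1,0,0,0,0.2],
  [0,0,-2,0,0,0,0.2],
  [0,0,-4,0,0,0,0.2],
  [0,0,-5,0,0,0,0.2],
])

```text
t: 2.38
eef_pos: [0.4562, 0.2791, 0.0822]
orientation: [0.976, 0.219, 0.001, -0.0]
wrist_force: [1.5, 0.5, -4.7]
width: 0.0229
```

```bash
python3 - <<'E'
from h import *
from cell import bot
f=bot.grab_frame("wrist");g=bot.grab_frame("side");o=bot.get_obs();print(o["t"],o["eef_pos"],o["width"],o["wrist_force"],delta(o,[.45,.286,.029],down(np.radians(25.4-90))))
a=cv2.resize(g["image"][240:320,260:340],None,fx=5,fy=5,interpolation=3); b=f["image"][:400,160:480]
c=np.zeros((400,720,3),np.uint8);c[:400,:400]=a;c[:,400:]=b;cv2.imwrite("pics/g2.png",c)
E
```

```text
2.4833 [0.45711937 0.27999351 0.08245943] 0.022666545770190432 [ 0.4357307   0.29184919 -4.99804267] ([-0.41, -0.84, 5.34], [-0.0, -0.2, -0.1])
```

View pics/g2.png

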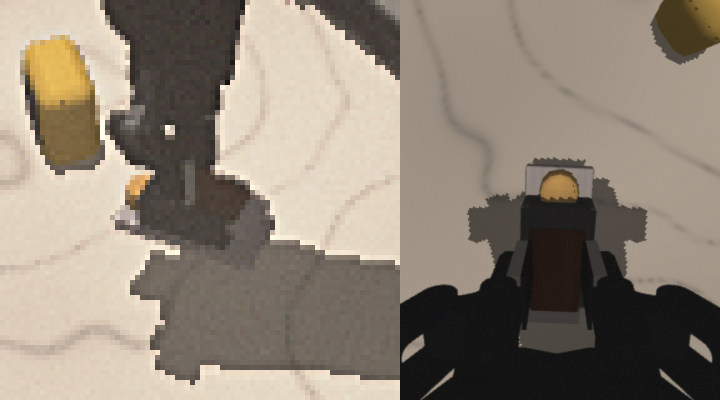

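Lifted and held: it weighs about 5 N and sits flat. Now I'll carry it to above the drawer.

```bash
python3 - <<'E'
from h import *
from cell import bot
o=bot.get_obs();p=chest([-.150,0,.16]);print(p,delta(o,p,down(CH[2])))
E
```

```text
[ 0.52076961 -0.04562513  0.16      ] ([-8.11, 32.16, -7.81], [0.1, -0.2, -57.3])
```

Request:
jog_arm([
  [0,2,-4,0,0,0,0.2],
  [-1,5,-7.8,0,0,-7,0.2],
  [-2,8,-7.8,0,0,-14,0.2],
  [-3,12,-7.8,0,0,-21,0.2],
  [-4,16,-7.8,0,0,-28,0.2],
])

```text
t: 2.9
eef_pos: [0.4868, 0.1228, 0.1588]
orientation: [0.897, 0.443, 0.001, 0.0]
wrist_force: [0.4, -0.6, -4.8]
width: 0.0227
```

```bash
python3 - <<'E'
from h import *
from cell import bot
o=bot.get_obs();p=chest([-.150,0,.16]);print(o["eef_pos"],o["width"],delta(o,p,down(CH[2])))
E
```

```text
[0.48679079 0.12279574 0.15875251] 0.02270134137865054 ([-11.31, 12.93, -0.12], [0.1, -0.0, -30.0])
```

Request:
jog_arm([
  [-2.3,2.6,0,0,0,-6,0.2],
  [-4.6,5.2,0,0,0,-12,0.2],
  [-7,8,0,0,0,-18,0.2],
  [-9.5,11,0,0,0,-24,0.2],
  [-11.3,12.9,0,0,0,-30,0.2],
])

```text
t: 3.32
eef_pos: [0.5192, -0.0484, 0.1577]
orientation: [0.753, 0.658, -0.001, 0.0]
wrist_force: [1.8, -0.4, -5.0]
width: 0.0226
```

```bash
python3 - <<'E'
from h import *
from cell import bot
f=bot.grab_frame("wrist");o=bot.get_obs();p=chest([-.150,0,.046]);print(o["eef_pos"],o["width"],delta(o,p,down(CH[2])))
im=f["image"].copy()
for P in([-.2126,.115,.057],[-.2126,-.115,.057],[-.2046,.107,.012],[-.2046,-.107,.012],[-.0890,.120,.12],[-.0890,-.120,.12],[-.075,.065,.157],[-.075,-.065,.157]):
    u=proj(f,[chest(P)])[0];print(P,u.round());cv2.circle(im,tuple(int(k) for k in u),4,(0,255,0),1)
cv2.imwrite("pics/w2.png",im)
E
```

```text
[ 0.51944524 -0.054013    0.15776631] 0.0227506026820947 ([0.9, 0.01, 11.17], [0.0, 0.3, -0.1])
[-0.2126, 0.115, 0.057] [225.  32.]
[-0.2126, -0.115, 0.057] [246. 326.]
[-0.2046, 0.107, 0.012] [250.  55.]
[-0.2046, -0.107, 0.012] [263. 290.]
[-0.089, 0.12, 0.12] [443. -10.]
[-0.089, -0.12, 0.12] [409. 390.]
[-0.075, 0.065, 0.157] [496. 107.]
[-0.075, -0.065, 0.157] [461. 363.]
```

View pics/w2.png

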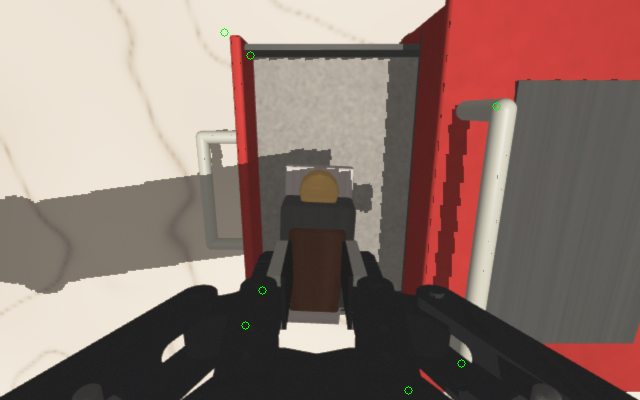

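The plane hangs between the panel (x≈245) and the lid edge (x≈440). My chest markers fall about 5 mm short in x, so I'll add 5 mm and lower it.

Request:
jog_arm([
  [0.9,0.5,2,0,0,0,0.2],
  [0.9,0.5,5,0,0,0,0.2],
  [0.9,0.5,8,0,0,0,0.2],
  [0.9,0.5,9.5,0,0,0,0.2],
  [0.9,0.5,10.5,0,0,0,0.2],
])

```text
t: 3.78
eef_pos: [0.5233, -0.0355, 0.0505]
orientation: [0.754, 0.657, -0.002, -0.002]
wrist_force: [0.6, 0.1, -4.9]
width: 0.0232
```

```bash
python3 - <<'E'
from h import *
from cell import bot
o=bot.get_obs();p=chest([-.145,0,.046]);print(o["t"],o["eef_pos"],o["wrist_force"],delta(o,p,down(CH[2])))
E
```

```text
3.7833 [ 0.52330104 -0.03547649  0.05045908] [ 0.58314585  0.07008082 -4.93056817] ([-1.04, 0.39, 0.44], [-0.3, 0.0, -0.4])
```

Request:
jog_arm([
  [0,0.2,0.2,0,0,0,0.2],
  [0,0.2,0.4,0,0,0,0.2],
  [0,0.2,0.5,0,0,0,0.2],
  [0,0.2,0.5,0,0,0,0.2],
])

```text
t: 4.12
eef_pos: [0.5285, -0.0359, 0.0492]
orientation: [0.754, 0.657, 0.001, 0.001]
wrist_force: [0.2, -0.2, -4.5]
width: 0.0227
```

```bash
python3 - <<'E'
from h import *
from cell import bot
o=bot.get_obs();p=chest([-.145,0,.0448]);print(o["t"],o["eef_pos"],o["wrist_force"],delta(o,p,down(CH[2])))
E
```

```text
4.1167 [ 0.52846498 -0.03590363  0.04919225] [ 0.1996209  -0.22336105 -4.50198816] ([-1.06, -0.13, 0.44], [0.1, -0.0, -0.3])
```

Request:
jog_arm([
  [0,0,0.2,0,0,0,0.2],
  [0,0,0.3,0,0,0,0.2],
  [0,0,0.4,0,0,0,0.2],
  [0,0,0.4,0,0,0,0.2],
])

```text
t: 4.45
eef_pos: [0.5282, -0.0359, 0.045]
orientation: [0.754, 0.657, 0.001, 0.0]
wrist_force: [-0.5, 0.4, 0.8]
width: 0.0228
```

The wrist force went from -4.5 to +0.8 N, so the plane now rests on the drawer floor. I'll open partway.

Request:
jog_arm([
  [0,0,0,0,0,0,0.55],
  [0,0,0,0,0,0,0.55],
  [0,0,0,0,0,0,0.55],
  [0,0,0,0,0,0,0.55],
  [0,0,0,0,0,0,0.55],
])

```text
t: 4.87
eef_pos: [0.5252, -0.0358, 0.044]
orientation: [0.754, 0.657, -0.002, -0.001]
wrist_force: [-6.8, 0.9, 2.5]
width: 0.047
```

Request:
jog_arm([
  [0,0,-2,0,0,0,0.55],
  [0,0,-5,0,0,0,0.55],
  [0,0,-8,0,0,0,0.55],
  [0,0,-11,0,0,0,0.5],
  [0,0,-12,0,0,0,0.5],
])

```text
t: 5.28
eef_pos: [0.5302, -0.036, 0.1689]
orientation: [0.754, 0.657, 0.003, 0.002]
wrist_force: [-0.3, 0.5, -0.2]
width: 0.0428
```

```bash
python3 - <<'E'
from h import *
from cell import bot
f=bot.grab_frame("wrist");o=bot.get_obs();print(o["t"],o["eef_pos"],o["width"],o["wrist_force"])
cv2.imwrite("pics/w3.png",f["image"]);
print([proj(f,[chest(P)])[0].round() for P in([-.2126,.115,.057],[-.0890,.120,.12],[-.075,.065,.157])])
# push target: fist in front of pull centre (pull x=-.2426, z .040)
E
```

```text
5.3333 [ 0.53049805 -0.03596878  0.16907687] 0.0425690923879184 [ 0.99399558 -0.66025919  0.99751081]
[array([216.,  57.]), array([414.,  27.]), array([459., 137.])]
```

View pics/w3.png

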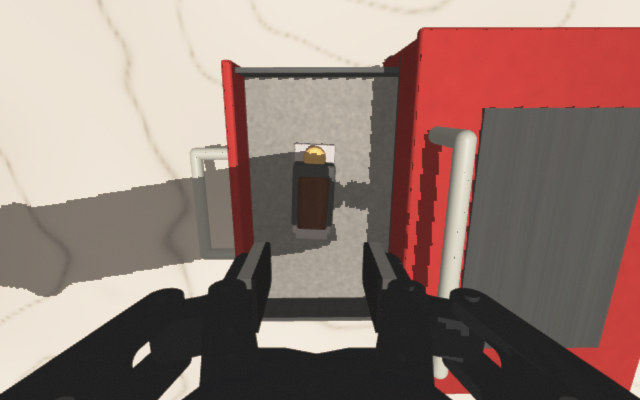

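The plane lies free in the drawer at (314,190) and the fingers are clear of it. The pull is near minimum reach, so I'll first push on the panel beside it with closed fingers.

```bash
sed -i 's/^CH=.*/CH=(0.6735,-0.0656,-0.1302)/' h.py; cat > d.py <<'E'
import sys
from h import *
from cell import bot
a=[float(v) for v in sys.argv[1:]]; t=a[3] if len(a)>3 else 0
o=bot.get_obs(); Rc=down(CH[2])*Ro.from_euler("x",t,degrees=True)
loc=Ro.from_euler("z",-CH[2]).apply(o["eef_pos"]-[CH[0],CH[1],0]).round(4)
print("t",o["t"],"chest frame",loc,"q",o["joint_pos"].round(2),"w",o["width"],"F",o["wrist_force"].round(1),"zaxis",Ro.from_quat(o["orientation"]).as_matrix()[:,2].round(2)); print(delta(o,chest(a[:3]),Rc))
E
python3 d.py -.236 .082 .169; python3 -c "
from h import *;print(( down(CH[2])*Ro.from_euler('x',20,degrees=True)).as_matrix()[:,2])"
```

```text
t 5.3333 chest frame [-0.1456  0.0108  0.1691] q [-0.08  0.31  0.04  1.97 -0.02  0.86 -0.17] w 0.0425690923879184 F [ 1.  -0.7  1. ] zaxis [ 0.01  0.   -1.  ]
([7.06, -9.08, -0.05], [0.5, -0.1, -0.4])
[-0.33912527  0.04440531 -0.93969262]
```

Request:
jog_arm([
  [2,-3,0,0,0,0,0],
  [4.5,-6,0,0,0,0,0],
  [7,-9.1,0,0,0,0,0],
  [7,-9.1,2,0,0,0,0],
  [7,-9.1,4,0,0,0,0],
])

```text
t: 5.75
eef_pos: [0.4461, 0.0479, 0.1242]
orientation: [0.752, 0.659, 0.001, 0.0]
wrist_force: [0.6, -0.3, -0.1]
width: -0.0003
```

```bash
python3 d.py -.236 .082 .055
```

```text
t 5.75 chest frame [-0.2402  0.083   0.1242] q [-0.23  0.25 -0.02  2.18  0.01  0.71 -0.38] w -0.00026887832133180834 F [ 0.6 -0.3 -0.1] zaxis [ 0.  0. -1.]
([-0.11, 0.41, 6.92], [0.1, -0.1, -0.1])
```

Request:
jog_arm([
  [0,0,3,0,0,0,0],
  [0,0,6,0,0,0,0],
  [0,0,6.9,0,0,0,0],
  [0,0,6.9,0,0,0,0],
])

```text
t: 6.08
eef_pos: [0.4447, 0.0453, 0.053]
orientation: [0.753, 0.657, -0.003, -0.001]
wrist_force: [-0.4, 0.7, 0.2]
width: 0.0004
```

Request:
jog_arm([
  [0,1,0,0,0,0,0],
  [0,2,0,0,0,0,0],
  [0,3,0,0,0,0,0],
  [0,4,0,0,0,0,0],
  [0,5,0,0,0,0,0],
])

```text
t: 6.5
eef_pos: [0.4987, 0.0388, 0.0563]
orientation: [0.754, 0.657, 0.001, 0.001]
wrist_force: [0.5, -0.7, -0.0]
width: -0.0001
```

```bash
python3 d.py -.156 .082 .055
```

```text
t 6.5 chest frame [-0.1869  0.0809  0.0563] q [-0.19  0.44 -0.01  2.11  0.01  0.59 -0.35] w -0.00014067554795767128 F [ 0.5 -0.7 -0. ] zaxis [ 0.  0. -1.]
([0.13, 3.08, 0.14], [0.1, -0.0, -0.4])
```

Request:
jog_arm([
  [0,0.8,0,0,0,0,0],
  [0,1.6,0,0,0,0,0],
  [0,2.4,0,0,0,0,0],
])

```text
t: 6.75
eef_pos: [0.5211, 0.0356, 0.0554]
orientation: [0.754, 0.657, 0.0, 0.0]
wrist_force: [-0.6, -0.8, -0.2]
width: 0.0003
```

```bash
python3 d.py -.156 .082 .055; python3 - <<'E'
from h import *
from cell import bot
s=bot.grab_frame("scene")["image"][140:250,260:400];w=bot.grab_frame("wrist")["image"]
a=cv2.resize(s,(420,330),interpolation=3);b=cv2.resize(w,(380,238))
c=np.zeros((330,800,3),np.uint8);c[:,:420]=a;c[:238,420:]=b;cv2.imwrite("pics/p1.png",c)
E
```

```text
t 6.75 chest frame [-0.1643  0.0805  0.0554] q [-0.18  0.47 -0.01  2.05  0.01  0.62 -0.33] w 0.0003158954671824083 F [-0.6 -0.8 -0.2] zaxis [ 0.  0. -1.]
([0.15, 0.83, 0.04], [0.0, -0.0, -0.3])
```

View pics/p1.png

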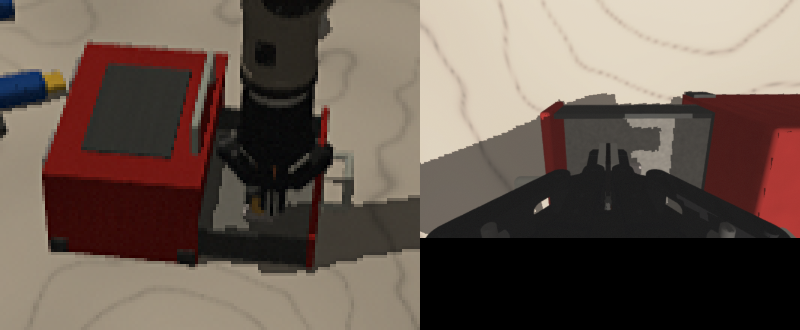

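```bash
python3 - <<'E'
from h import *
from cell import bot
f=bot.grab_frame("scene");w=bot.grab_frame("wrist");o=bot.get_obs()
T=o["eef_pos"]-[0,0,.025];k=lambda u:((u-[260,140])*3).round()
print("tip crop",k(proj(f,[T])[0]),"tip wrist",proj(w,[T])[0])
for dx in(-.22,-.2086,-.19,-.17,-.15): 
  P=[chest([dx,.115,.007]),chest([dx,-.115,.057])]
  print(dx,[k(u) for u in proj(f,P)],proj(w,[chest([dx,.115,.057])])[0])
cv2.imwrite("pics/p2.png",np.vstack([cv2.resize(f["image"][150:240,310:400],(540,540),interpolation=3)]))
E
```

```text
tip crop [271. 227.] tip wrist [315.19299571 236.51479145]
-0.22 [array([316., 268.]), array([332., 105.])] [191.01004543 186.8010353 ]
-0.2086 [array([306., 267.]), array([322., 104.])] [216.73753792 186.6318761 ]
-0.19 [array([289., 265.]), array([307., 103.])] [258.73333567 186.35575221]
-0.17 [array([271., 264.]), array([291., 102.])] [303.91691649 186.05866854]
-0.15 [array([253., 262.]), array([274., 100.])] [349.12830376 185.76140203]
```

View pics/p2.png

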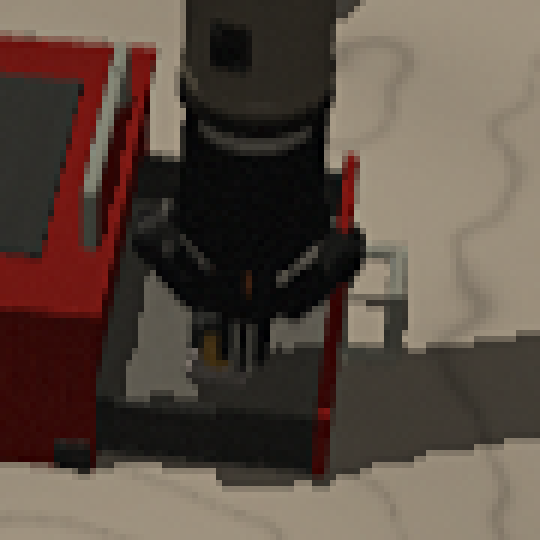

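The panel is still at chest x≈-0.213, and the fist slid over its top into the drawer. The fingertips appear about 20 mm higher than TCP minus 25 mm: row 211 seen against 216 predicted. That also explains the 23 mm grip, which was on the narrower cap. I'll go back out and push about 25 mm lower, tracking the panel numerically.

Request:
jog_arm([
  [0,0,-3,0,0,0,0],
  [0,0,-7,0,0,0,0],
  [0,-4,-7,0,0,0,0],
  [0,-7,-7,0,0,0,0],
  [0,-8,-7,0,0,0,0],
])

```text
t: 7.37
eef_pos: [0.4359, 0.0467, 0.1251]
orientation: [0.753, 0.658, -0.001, -0.001]
wrist_force: [-0.5, -1.0, 0.0]
width: 0.0
```

```bash
cat > panel.py <<'E'
from h import *
from cell import bot
f=bot.grab_frame("scene");im=f["image"].astype(int)
r=[]
xs=np.arange(-.24,-.088,.002)
for x in xs:
    u=proj(f,[chest([x,.115,z]) for z in np.linspace(.015,.05,8)]).round().astype(int)
    r.append(np.median([im[b,a,2]-im[b,a,1] for a,b in u]))
r=np.array(r);print("red at chest x:",[(x.round(3),int(v)) for x,v in zip(xs,r) if v>35])
E
python3 d.py -.242 .085 .03; python3 panel.py
```

```text
t 7.3667 chest frame [-0.2501  0.0805  0.1251] q [-0.22  0.24 -0.03  2.19  0.01  0.71 -0.39] w 3.149651230413707e-05 F [-0.5 -1.   0. ] zaxis [-0. -0. -1.]
([0.47, 0.84, 9.51], [-0.2, 0.1, -0.3])
red at chest x: [(np.float64(-0.214), 35), (np.float64(-0.212), 46), (np.float64(-0.21), 46)]
```

Request:
jog_arm([
  [0.3,0.3,3,0,0,0,0],
  [0.3,0.3,6,0,0,0,0],
  [0.3,0.3,8,0,0,0,0],
  [0.3,0.3,9.3,0,0,0,0],
  [0.3,0.3,9.3,0,0,0,0],
])

```text
t: 7.83
eef_pos: [0.4426, 0.0488, 0.0298]
orientation: [0.753, 0.658, -0.002, -0.001]
wrist_force: [-0.4, -0.1, 0.6]
width: 0.0
```

Request:
jog_arm([
  [0,1,0,0,0,0,0],
  [0,2,0,0,0,0,0],
  [0,3,0,0,0,0,0],
  [0,4,0,0,0,0,0],
  [0,4,0,0,0,0,0],
])

```text
t: 8.25
eef_pos: [0.4881, 0.0436, 0.0334]
orientation: [0.754, 0.657, 0.002, 0.001]
wrist_force: [-0.0, 0.6, 0.8]
width: 0.0001
```

```bash
python3 d.py -.242 .085 .03; python3 panel.py
```

```text
t 8.25 chest frame [-0.198   0.0842  0.0334] q [-0.2   0.47 -0.02  2.14  0.02  0.53 -0.37] w 0.00014941096042325543 F [-0.   0.6  0.8] zaxis [ 0.01  0.   -1.  ]
([0.05, -4.41, 0.32], [0.3, -0.1, -0.4])
red at chest x: [(np.float64(-0.178), 47), (np.float64(-0.176), 48), (np.float64(-0.174), 49)]
```

Request:
jog_arm([
  [0,1,0,0,0,0,0],
  [0,2,0,0,0,0,0],
  [0,3,0,0,0,0,0],
  [0,4,0,0,0,0,0],
  [0,4,0,0,0,0,0],
])

```text
t: 8.72
eef_pos: [0.5271, 0.038, 0.0328]
orientation: [0.754, 0.657, 0.002, 0.001]
wrist_force: [0.5, -0.4, 0.2]
width: 0.0001
```

Request:
jog_arm([
  [0,-3,0,0,0,0,0],
  [0,-6,0,0,0,0,0],
  [-3,-7,0,0,0,0,0],
  [-6,-7,0,0,0,0,0],
  [-8,-7,0,0,0,0,0],
])

```text
t: 9.13
eef_pos: [0.4426, -0.0333, 0.0325]
orientation: [0.753, 0.657, -0.0, 0.0]
wrist_force: [0.5, -1.1, -0.5]
width: -0.0002
```

```bash
python3 panel.py; python3 d.py -.21 .0 .035 -20
```

```text
red at chest x: [(np.float64(-0.142), 38), (np.float64(-0.14), 38), (np.float64(-0.138), 46), (np.float64(-0.136), 47), (np.float64(-0.134), 48)]
t 9.1833 chest frame [-0.2329 -0.0019  0.0325] q [-0.04  0.42 -0.02  2.24  0.03  0.48 -0.22] w 0.00019909560033634627 F [ 0.1 -3.5  0.3] zaxis [-0. -0. -1.]
([0.21, 2.29, -0.25], [-20.0, 0.3, -0.6])
```

The drawer went in: the panel is now at -0.138. In p2 the closed gripper's knuckles span about ±60 mm along the jaw axis and would hit the lid. So I'll turn the jaws 90° before pushing the pull home.

Request:
jog_arm([
  [0,0,0,0,0,7,0],
  [0,0,0,0,0,14,0],
  [0,0,0,0,0,21,0],
  [0,0,0,0,0,28,0],
  [0,0,0,0,0,35,0],
])

```text
t: 9.6
eef_pos: [0.4444, -0.0314, 0.0325]
orientation: [0.918, 0.398, 0.001, 0.0]
wrist_force: [0.7, -0.1, -0.2]
width: 0.0002
```

Request:
jog_arm([
  [0,0,0,0,0,7,0],
  [0,0,0,0,0,14,0],
  [0,0,0,0,0,21,0],
  [0,0,0,0,0,28,0],
  [0,0,0,0,0,35,0],
])

```text
t: 10.02
eef_pos: [0.4444, -0.0313, 0.0325]
orientation: [0.995, 0.103, 0.001, 0.0]
wrist_force: [0.3, 0.1, 0.0]
width: -0.0001
```

Request:
jog_arm([
  [0,0,0,0,0,7,0],
  [0,0,0,0,0,14,0],
  [0,0,0,0,0,20,0],
  [0,0,0,0,0,20,0],
])

```text
t: 10.35
eef_pos: [0.4443, -0.0312, 0.0324]
orientation: [0.998, -0.07, 0.001, 0.0]
wrist_force: [-0.2, 0.4, 0.2]
width: -0.0
```

```bash
sed -i 's/Rc=down(CH\[2\])/Rc=down(CH[2]-(np.pi\/2 if len(a)>4 else 0))/; s/from_euler("x",t/from_euler("y" if len(a)>4 else "x",t/' d.py; python3 d.py -.185 0 .04 12 1
```

```text
t 10.35 chest frame [-0.2317  0.0043  0.0324] q [-0.4   0.45  0.39  2.26 -0.37  0.49 -1.42] w -4.5674415676142206e-05 F [-0.2  0.4  0.2] zaxis [ 0. -0. -1.]
([4.68, 0.39, -0.75], [0.1, 11.9, -0.5])
```

Request:
jog_arm([
  [0.8,0,0,0,4,0,0],
  [1.6,0,0,0,8,0,0],
  [2.6,-0.2,0,0,12,0,0],
  [3.6,-0.4,0,0,12,0,0],
  [3.6,-0.4,0,0,12,0,0],
])

```text
t: 10.77
eef_pos: [0.4818, -0.0318, 0.0328]
orientation: [0.992, -0.066, 0.105, 0.007]
wrist_force: [0.8, -0.3, 0.8]
width: 0.0004
```

```bash
python3 panel.py; python3 d.py -.14 0 .035 12 1
```

```text
red at chest x: [(np.float64(-0.142), 39), (np.float64(-0.14), 39), (np.float64(-0.138), 45), (np.float64(-0.136), 46), (np.float64(-0.134), 49)]
t 10.8167 chest frame [-0.1947  0.0083  0.0328] q [-0.37  0.43  0.33  2.33 -0.43  0.22 -1.38] w -9.384277658481505e-05 F [-0.7  0.1  0.5] zaxis [ 0.21 -0.03 -0.98]
([5.4, 0.81, 0.92], [0.0, -0.0, -0.2])
```

Request:
jog_arm([
  [1,0.2,0.2,0,0,0,0],
  [2,0.2,0.4,0,0,0,0],
  [3,0.2,0.6,0,0,0,0],
  [3.6,0.2,0.7,0,0,0,0],
  [4.2,0.2,0.8,0,0,0,0],
])

```text
t: 11.23
eef_pos: [0.5228, -0.0404, 0.0331]
orientation: [0.992, -0.068, 0.104, 0.007]
wrist_force: [-1.5, 1.1, -0.9]
width: 0.0001
```

```bash
python3 panel.py; python3 d.py -.14 0 .035 12 1
```

```text
red at chest x: [(np.float64(-0.108), 40), (np.float64(-0.106), 42), (np.float64(-0.104), 46)]
t 11.2833 chest frame [-0.1514  0.0055  0.0335] q [-0.34  0.47  0.34  2.23 -0.42  0.27 -1.37] w -0.00017093749867906069 F [ 0.8 -0.5 -0. ] zaxis [ 0.21 -0.03 -0.98]
([1.14, 0.54, 0.09], [0.1, -0.1, -0.3])
```

Request:
jog_arm([
  [0.5,0,0.1,0,0,0,0],
  [1,0,0.2,0,0,0,0],
  [1.4,0,0.3,0,0,0,0],
  [1.6,0,0.35,0,0,0,0],
  [1.6,0,0.35,0,0,0,0],
])

```text
t: 11.7
eef_pos: [0.5388, -0.0425, 0.0333]
orientation: [0.992, -0.068, 0.105, 0.007]
wrist_force: [-0.4, -0.1, -0.3]
width: -0.0001
```

Request:
jog_arm([
  [0.2,0,0,0,0,0,0],
  [0.4,0,0.1,0,0,0,0],
  [0.6,0,0.1,0,0,0,0],
  [0.6,0,0.1,0,0,0,0],
])

```text
t: 12.03
eef_pos: [0.5412, -0.0428, 0.0326]
orientation: [0.993, -0.067, 0.102, 0.007]
wrist_force: [-7.3, 1.1, 4.9]
width: 0.0002
```

```bash
python3 panel.py; python3 d.py -.14 0 .035 12 1
```

```text
red at chest x: []
t 12.0833 chest frame [-0.1341  0.0054  0.0326] q [-0.33  0.5   0.34  2.19 -0.42  0.3  -1.37] w -0.00022793968863876014 F [-7.1  1.4  5.1] zaxis [ 0.2  -0.03 -0.98]
([-0.53, 0.54, -0.36], [0.0, 0.3, -0.3])
```

The drawer stopped against 7 N, with the panel's outer face near chest x = -0.093, flush in front of the chest. I'll back off and check with a picture.

Request:
jog_arm([
  [-2,0,-0.4,0,0,0,0],
  [-5,0,-1,0,-6,0,0],
  [-7,0,-3,0,-12,0,0.3],
  [-7,0,-7,0,-12,-6,0.5],
  [-7,0,-11,0,-12,-12,0.5],
])

```text
t: 12.5
eef_pos: [0.4528, -0.0315, 0.1266]
orientation: [0.999, 0.038, -0.003, 0.012]
wrist_force: [1.3, 0.9, 1.3]
width: 0.0353
```

Request:
jog_arm([
  [0,0,-4,0,0,-7,0.5],
  [0,0,-8,0,0,-14,0.5],
  [0,0,-10,0,0,-21,0.5],
  [0,0,-10,0,0,-28,0.5],
  [0,0,-10,0,0,-35,0.5],
])

```text
t: 12.92
eef_pos: [0.4552, -0.0283, 0.2286]
orientation: [0.941, 0.338, -0.001, 0.01]
wrist_force: [-0.9, -0.9, -0.5]
width: 0.0428
```

Request:
jog_arm([
  [0,0,0,0,0,-7,0.5],
  [0,0,0,0,0,-14,0.5],
  [0,0,0,0,0,-21,0.5],
  [0,0,0,0,0,-28,0.5],
  [0,0,0,0,0,-35,0.5],
])

```text
t: 13.33
eef_pos: [0.454, -0.0286, 0.2266]
orientation: [0.796, 0.605, -0.007, 0.008]
wrist_force: [-0.0, -0.0, 0.3]
width: 0.0429
```

```bash
python3 d.py -.075 0 .24; python3 - <<'E'
from h import *
from cell import bot
S=bot.grab_frame("side");s=S["image"][160:260,280:410];F=bot.grab_frame("scene");g=F["image"][140:240,265:395]
w=bot.grab_frame("wrist")["image"]
c=np.zeros((580,800,3),np.uint8);c[:300,:390]=cv2.resize(s,(390,300),interpolation=3);c[:300,400:790]=cv2.resize(g,(390,300),interpolation=3);c[310:560,:400]=cv2.resize(w,(400,250))
cv2.imwrite("pics/v1.png",c)
for d in(0,.008,.02):
  print(d,[((proj(S,[chest([-.093-d,y,z])])[0]-[280,160])*3).round() for y,z in((.115,.007),(-.115,.057))],[((proj(F,[chest([-.093-d,y,z])])[0]-[265,140])*3).round()+[400,0] for y,z in((.115,.007),(-.115,.057))])
E
```

```text
t 13.3333 chest frame [-0.2225  0.0081  0.2266] q [-0.46  0.11  0.4   2.08 -0.03  0.96 -0.32] w 0.042941149237788336 F [-0.  -0.   0.3] zaxis [-0.   -0.02 -1.  ]
([1.24, 14.72, -1.28], [0.2, 1.2, -8.1])
0 [array([120., 240.]), array([273., 131.])] [array([588., 257.]), array([613.,  96.])]
0.008 [array([124., 243.]), array([278., 134.])] [array([595., 258.]), array([619.,  97.])]
0.02 [array([131., 249.]), array([285., 139.])] [array([606., 259.]), array([629.,  98.])]
```

View pics/v1.png

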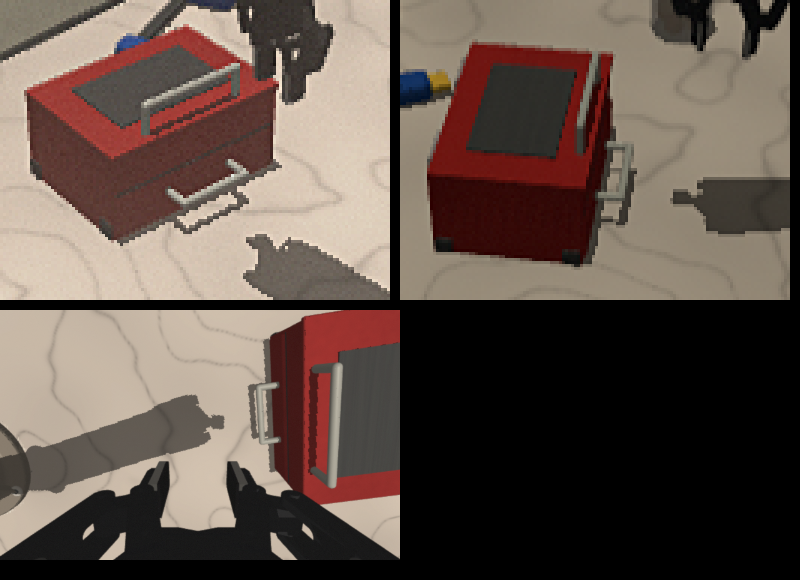

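The drawer is shut: the panel is flush and the pull is at side-view (205,185), scene-view (620,170). The lid is closed and the handle bar is clear. Now I'll move over the handle.

Request:
jog_arm([
  [0.3,4,-1,0,0,-4,0.5],
  [0.6,8,-1,0.2,1.2,-8,0.5],
  [0.9,12,-1,0.2,1.2,-8.1,0.5],
  [1.2,14.7,-1,0.2,1.2,-8.1,0.5],
  [1.2,14.7,-1,0.2,1.2,-8.1,0.5],
])

```text
t: 13.9
eef_pos: [0.6031, -0.0579, 0.2365]
orientation: [0.755, 0.656, 0.0, 0.002]
wrist_force: [-0.3, 0.9, -0.4]
width: 0.0426
```

```bash
python3 d.py -.075 0 .147; python3 - <<'E'
from h import *
from cell import bot
f=bot.grab_frame("wrist");cv2.imwrite("pics/w4.png",f["image"]);im=f["image"].astype(int)
# bar: bright, near-grey pixels against red/dark lid
m=(im.min(2)>95)&(im.max(2)-im.min(2)<40)
for y in(.03,.05,.06):
    u,v=proj(f,[chest([-.075,y,.157])])[0]
    if 0<v<400:
        cols=np.where(m[int(v),max(0,int(u)-60):int(u)+60])[0]+max(0,int(u)-60);print(y,u.round(),v.round(),cols.min() if len(cols) else None,cols.max() if len(cols) else None,len(cols))
u=proj(f,[chest([-.065,.06,.157])])[0];print("10mm ->",u)
E
```

```text
t 13.9 chest frame [-0.0708 -0.0015  0.2365] q [-0.33  0.37  0.42  1.74 -0.17  1.06  0.  ] w 0.04257639291602724 F [-0.3  0.9 -0.4] zaxis [ 0. -0. -1.]
([0.17, -0.45, 8.95], [0.2, 0.1, -0.6])
0.03 309.0 164.0 307 312 6
0.05 309.0 134.0 248 315 59
0.06 309.0 118.0 248 314 57
10mm -> [323.91913788 118.30584736]
```

The predicted bar column (309) matches the bright pixels (about 307–314), so the handle is within about 2 mm. Descending.

Request:
jog_arm([
  [0.2,-0.4,3,0,0,0,0.5],
  [0.2,-0.4,5.5,0,0,0,0.5],
  [0.2,-0.4,7.5,0,0,0,0.5],
  [0.2,-0.4,8.5,0,0,0,0.5],
  [0.2,-0.4,8.9,0,0,0,0.5],
])

```text
t: 14.37
eef_pos: [0.5928, -0.0543, 0.1463]
orientation: [0.754, 0.657, -0.002, -0.001]
wrist_force: [0.3, 0.5, -0.3]
width: 0.0427
```

Request:
jog_arm([
  [0,0,0,0,0,0,0.3],
  [0,0,0,0,0,0,0],
  [0,0,0,0,0,0,0],
  [0,0,0,0,0,0,0],
  [0,0,0,0,0,0,0],
])

```text
t: 14.78
eef_pos: [0.5985, -0.0552, 0.1501]
orientation: [0.754, 0.657, 0.003, 0.003]
wrist_force: [8.5, -2.4, -4.5]
width: 0.0073
```

```bash
python3 d.py -.075 0 .147
```

```text
t 14.7833 chest frame [-0.0757  0.0006  0.1501] q [-0.3   0.46  0.38  1.84 -0.21  0.88  0.04] w 0.007326495947581598 F [ 8.5 -2.4 -4.5] zaxis [ 0.01 -0.   -1.  ]
([-0.06, 0.07, 0.31], [0.5, 0.0, -0.3])
```

Request:
jog_arm([
  [0,0.3,-0.8,0,0,0,0],
  [0,0.6,-1.6,0,0,0,0],
  [0,0.9,-2.45,0,0,0,0],
  [0,1.3,-3.2,0,0,0,0],
  [0,1.7,-4,0,0,0,0],
])

```text
t: 15.2
eef_pos: [0.6147, -0.0573, 0.1895]
orientation: [0.754, 0.657, 0.002, 0.003]
wrist_force: [11.7, -2.1, -10.9]
width: 0.0072
```

```bash
python3 d.py -.0586 0 .187; cat > lid.py <<'E'
# lid angle fit: red/dark contrast at lid's +y side edge is hard; instead report TCP-derived angle
from h import *
from cell import bot
o=bot.get_obs();l=Ro.from_euler("z",-CH[2]).apply(o["eef_pos"]-[CH[0],CH[1],0])
x,z=l[0]-.085,l[2]+.007-.112
print("angle from TCP",np.degrees(np.arctan2(z,-x)).round(1)-15.7,"r",np.hypot(x,z).round(4),"(0.1662)","F",o["wrist_force"].round(1),"w",o["width"])
E
python3 lid.py
```

```text
t 15.2 chest frame [-0.0594  0.0006  0.1895] q [-0.31  0.44  0.4   1.77 -0.2   0.97  0.03] w 0.007198429283513222 F [ 11.7  -2.1 -10.9] zaxis [ 0.01 -0.   -1.  ]
([-0.06, 0.08, 0.25], [0.4, 0.0, -0.3])
angle from TCP 14.600000000000001 r 0.1673 (0.1662) F [ 11.7  -2.1 -10.9] w 0.007198429283513222
```

Request:
jog_arm([
  [0,0.6,-0.7,0,0,0,0],
  [0,1.2,-1.35,0,0,0,0],
  [0,1.75,-2,0,0,0,0],
  [0,2.3,-2.65,0,0,0,0],
  [0,2.9,-3.25,0,0,0,0],
])

```text
t: 15.62
eef_pos: [0.6375, -0.0604, 0.2207]
orientation: [0.754, 0.657, -0.002, -0.003]
wrist_force: [-10.2, 1.3, 5.4]
width: 0.0073
```

```bash
python3 lid.py
```

```text
angle from TCP 27.900000000000002 r 0.1677 (0.1662) F [-10.2   1.3   5.4] w 0.00725111783261721
```

Request:
jog_arm([
  [0,0.6,-0.65,0,0,0,0],
  [0,1.2,-1.25,0,0,0,0],
  [0,1.9,-1.8,0,0,0,0],
  [0,2.6,-2.3,0,0,0,0],
  [0,3.35,-2.75,0,0,0,0],
])

```text
t: 16.03
eef_pos: [0.6714, -0.0649, 0.2495]
orientation: [0.754, 0.657, -0.002, -0.002]
wrist_force: [-12.2, 3.5, 13.5]
width: 0.0071
```

Request:
jog_arm([
  [0,0,0,0,0,0,0],
  [0,0,0,0,0,0,0],
  [0,0,0,0,0,0,0],
  [0,0,0,0,0,0,0],
])

```text
t: 16.37
eef_pos: [0.6723, -0.065, 0.2502]
orientation: [0.754, 0.657, -0.0, -0.001]
wrist_force: [-8.9, 1.4, 9.2]
width: 0.0074
```

```bash
python3 lid.py;  python3 - <<'E'
from h import *
from cell import bot
S=bot.grab_frame("side");F=bot.grab_frame("scene")
c=np.zeros((560,800,3),np.uint8)
def draw(f,x0,y0):
    im=cv2.resize(f["image"][y0:y0+140,x0:x0+100],(400,560),interpolation=3)
    for th,col in((38,(255,0,0)),(45,(0,255,0)),(52,(255,255,0))):
        a=np.radians(th);s,n=.174,.008
        for y in(.12,-.12):
            u=(proj(f,[chest([.085-s*np.cos(a)+n*np.sin(a),y,.112+s*np.sin(a)+n*np.cos(a)])])[0]-[x0,y0])*4
            cv2.circle(im,tuple(int(k) for k in u),4,col,1)
    return im
c[:,:400]=draw(S,290,130);c[:,400:]=draw(F,265,100);cv2.imwrite("pics/v2.png",c)
E
```

```text
angle from TCP 43.599999999999994 r 0.1689 (0.1662) F [-8.9  1.4  9.2] w 0.0074041077679085285
```

View pics/v2.png

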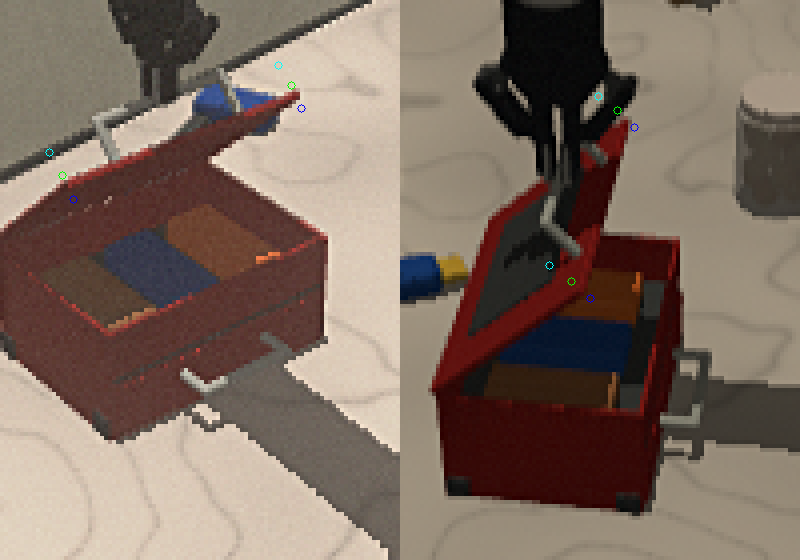

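The lid corners sit between the 38° and 45° markers, so it's at about 42°: side (299,95) and (65,182), scene (590,290). I'll nudge it up about 3° and ease the radial load.

Request:
jog_arm([
  [0,0.2,-0.2,0,0,0,0],
  [0,0.4,-0.4,0,0,0,0],
  [0,0.65,-0.6,0,0,0,0],
  [0,0.65,-0.6,0,0,0,0],
  [0,0.65,-0.6,0,0,0,0],
])

```text
t: 16.88
eef_pos: [0.6794, -0.066, 0.2544]
orientation: [0.753, 0.658, -0.001, -0.001]
wrist_force: [-5.2, 1.6, 3.4]
width: 0.0065
```

Request:
jog_arm([
  [0,0,0,0,0,0,0],
  [0,0,0,0,0,0,0],
  [0,0,0,0,0,0,0],
  [0,0,0,0,0,0,0],
  [0,0,0,0,0,0,0],
])

```text
t: 17.3
eef_pos: [0.6794, -0.066, 0.2544]
orientation: [0.753, 0.657, -0.001, -0.001]
wrist_force: [-5.9, 1.8, 3.6]
width: 0.0069
```

```bash
python3 lid.py; python3 - <<'E'
from h import *
from cell import bot
# numeric: compare bystander pixels before/after and lid corner redness along arc
f=bot.grab_frame("scene");a=cv2.imread("pics/scene0.png").astype(int);b=f["image"].astype(int)
for n,(x0,y0,x1,y1) in dict(tape=(308,250,338,282),screwdriver=(310,316,390,346),jar=(345,116,374,158)).items(): print(n,np.abs(a-b)[y0:y1,x0:x1].mean().round(1))
S=bot.grab_frame("side");o=[]
for th in np.arange(30,60,1.):
    t=np.radians(th);r=[]
    for y in np.r_[-.11:-.08:4j,.08:.11:4j]:
        u=proj(S,[chest([.085-.17*np.cos(t)+.004*np.sin(t),y,.112+.17*np.sin(t)+.004*np.cos(t)])])[0].round().astype(int)
        p=S["image"][u[1],u[0]].astype(int);r.append(p[2]-p[1])
    o.append((int(th),int(np.median(r))))
print(o)
E
```

```text
angle from TCP 46.400000000000006 r 0.1691 (0.1662) F [-5.9  1.8  3.6] w 0.006869178830023825
tape 1.9
screwdriver 1.9
jar 1.7
[(30, 26), (31, 27), (32, 28), (33, 28), (34, 27), (35, 28), (36, 26), (37, 25), (38, 24), (39, 22), (40, 25), (41, 24), (42, 24), (43, 31), (44, 27), (45, 30), (46, 37), (47, 90), (48, 84), (49, 15), (50, 14), (51, 15), (52, 18), (53, 17), (54, 9), (55, 10), (56, 11), (57, 13), (58, 8), (59, 6)]
```

```bash
python3 -c "
from cell import bot
print(bot.hand_in())"
```

```text
the job is handed in; nothing more can be done
None
```

The block plane is in the drawer, the drawer is shut, and the arm is holding the lid steady at about 45°. I handed the job in at about 17.5 s of the 72 s; no verdict is reported.

**Last checks**
- **Drawer:** it stopped against about 7 N of push, and the picture taken afterwards showed it flush. I saw the plane lying free in the drawer before shutting it, but not since.
- **Lid:** the arm's position gives 46.4°. Sampling the lid's front edge in the side picture gives about 45–48°, and both are inside the allowed 38–52°. The arm was not moving, the bar is gripped, and the wrist reads about 7 N.
- **Bystanders:** the image patches around the tape, jar and screwdriver match the start picture.

**What disagreed or went wrong**
- **Fingertip height:** the fingertips seem to sit about 20 mm higher than the quoted 25 mm ahead of the TCP. The plane was therefore probably gripped by its cap (23 mm measured) rather than its 36 mm cheeks. My first push also passed over the drawer panel into the drawer without moving it, so I repeated it lower down.
- **Chest position:** it was about 4 mm off in my first fit, and I corrected it from the wrist view.
- **Lid angle:** just before the last nudge the camera suggested about 42° where the arm position gave 43.6°, so the true angle is uncertain by a degree or two.

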